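# Index the photometer turret and seat the check standard

### The arm

A 6-joint arm with a two-finger parallel gripper is mounted at the origin on the work surface. World frame = base frame: x ahead of the robot, y to its left, z up, the work surface at z = 0. Lengths are in m, angles in rad, forces in N, time in s.
With the tool pointing down it reaches from about 0.3 to 0.875 m from the base axis. Payload 6.4 kg.
Tool frame: the origin (TCP) lies midway between the tips of the shut fingers; the grasp point (between the pads) lies 19 mm behind it (ctrl.tcp_to_grasp is the distance from the TCP to the grasp point, in m); z points along the fingers, y is the direction in which the jaws open and shut (so a half turn about z gives the same grasp; the last joint's range is limited). The gripper opens to 85 mm and grips with 20 to 120 N. Pads are 22 mm wide; open, the fingers measure 114 mm over their backs; the gripper's body (76 mm by 85 mm) begins 54 mm behind the grasp point. The pads swing forward as they close: fully open they stand 13 mm farther back than shut.
Start: joints at [-1.553, 0.181, 1.607, -0, 1.354, -0.206], TCP at [0.128, -0.561, 0.231] pointing down, gripper open.
Joint ranges: [-2.99, 2.99], [-0.89, 2.07], [0.3, 2.58], [-1.14, 4.28], [0, 2.63], [-3.12, 3.12]. Speed limits (rad/s): [2.57, 2.57, 3.01, 3.14, 3.14, 3.14].

### API

Orientations are given as a unit quaternion [w, x, y, z].
In Python, from bench import monitor, imaging, order, spotter, ctrl gives the robot as it stands.
- The arm moves only by the shell command python3 -m pendant 'ROWS'. ROWS is JSON, a list that holds one entry, the list of rows, each a list of 5 numbers: the shift along the world's x, y, z in mm, then the turn about the world's z in degrees, then the finger opening in mm, from 0 to 85.4. A call has 1 to 8 rows; each row shifts and turns the commanded pose from where the row before left it; what a row does not reach is not made up. A row lasts 1/8 s, in which the tool goes at most 62.5 mm and 10.7 degrees, less where a joint would pass 70% of its speed; a pose out of reach is approached as far as the arm can. A call with a gripper value outside its range is refused whole. The fingers move at their own pace and stop on an object; the grip force is fixed at half the most. Time passes only in rows, so rows that do not move let the fingers close. It gives the time, the measured TCP pose, the force and the opening at its end, in the units of the state.
- monitor.get_obs(): the state, without advancing time (a new reading comes with each control period).
- imaging.camera(name): name is "scene" or "top"; returns a dict with "img" (384x512x3 uint8, red, green, blue), "vfov" (degrees; the focal length in pixels is half the picture's height over the tangent of half this angle, whatever the lens; pixels are square), "cx", "cy" (the principal point, pixels), "distortion" ([k1, k2, p1, p2, k3] as OpenCV has them; the pictures are not rectified), "origin" and "orientation" of the camera in the world. Camera axes: x right, y down, z forward; pixel columns grow to the right and rows downward; lengths in m; the calibration is good to about 2 mm. A picture is of the moment at which its call begins. There is no depth.
- order.hand_in(): hands the job in, once; it reports no verdict.
Trained networks look in the newest picture that a camera, given by its name, has taken for a name from the list of things; names that differ only in an ending like _2 or _b are one class to them, and where a whole thing is asked for, a point or a joint stands for the part that bears it (a point fixed in the world has none). Each returns a list of dicts, best first, with "confidence" (0 to 1); they miss things now and then, are a little off and sometimes report something else, mostly with a low value. They report only what shows in the picture. A call takes as long as a camera call.
- spotter.recognise(camera, thing): "at" ([x, y, z] in m, in the coordinates of the camera as it stood for that picture, good to about 4 mm: the middle of the surface that is visible of it).
- spotter.tip_of(camera, thing): "at" ([x, y, z] in m, in the coordinates of the camera as it stood for that picture, good to about 4 mm: a listed point, or the origin of a listed thing).
The state is a dict: "time_s": time; "q": joint angles; "dq": joint speeds; "joint_efforts": joint torques, N m; "eef_pos": TCP position; "eef_rot": TCP orientation; "wrist_force": force on the tool from outside, world axes, zero at the start; "torque": the same for the moment, N m; "opening": opening from 0.0 (shut) to 1.0 (fully open).
Only numpy, scipy, OpenCV 4.12 (cv2) and the standard library are available. Lean on these libraries where they do the work, as an engineer would, in place of code of your own. Each camera call takes 0.05 s, during which the arm holds its last target. There are 200 camera calls.

### The job

Get the bench photometer ready for its check reading: turn the turret clockwise by its knob, click by click, until the open collar rests in its notch over the well, without clicking past it. Then take the slim grey standard from the tray and press it gently down through the collar until it is fully home in the well, let go, and leave everything else standing where it is.

Things in the scene. Friction and masses are not known exactly. Their poses are not given: they have to be found in the camera images.
- turret (a joint): angle of the round aluminium turret on the photometer, growing clockwise seen from above; 0 when the open collar stands over the well. It rests in sprung notches 0.5236 rad (30 degrees) apart, one of them at 0, and starts in a notch two, three or four clicks before 0.
- knob (a joint): angle of the knob ahead of the turret, 0 when released. Knob and turret are coupled by a soft torsion spring (0.2 N m/rad): the knob must be wound about 0.75 rad clockwise ahead (0.15 N m) before the turret snaps on one notch, within 0.5 s; the torque then drops by about 0.1 N m. Wound on, it clicks again every 0.52 rad. Let go, the knob springs back in line and the turret keeps its notch.
- knob_grip (a point): on the turret's vertical axis, at the height to grip the black bar knob: the bar is 50 mm long (this point's x axis), 16 mm wide (y), 30 mm high, its top 12 mm above this point; it turns with knob and turret. The turret's upper face is 30 mm below this point.
- collar (a point): centre of the upper rim of the turret's open collar, 58 mm from its axis: a ring of 30 mm outer and 25 mm inner diameter with a small tab on its outer side, the only open one of the 12 stations; the other eleven are blind plugs with apertures of a few mm. A dark line on the photometer marks the well's side.
- well (a point): centre of the floor of the round well, 24.5 mm across and 22 mm deep, in the top of the white photometer (220 x 200 x 70 mm, fixed); a collar's rim over it is 34 mm above this point. x points here from the turret's axis. A sprung ball in the wall, 10 mm above the floor, holds the standard up: it takes a push of 3 to 15 N to pass it, then the foot goes down to the floor.
- standard_center (a point): centre of the check standard, a slim grey cylinder with black upper end, 22 mm in diameter, 95 mm tall, about 80 g, upright in one of the tray's compartments (which one varies). Its lowest 34 mm go into collar and well, so grip it above its centre.
- standard_foot (a point): centre of the standard's foot, 47.5 mm below its centre; edge chamfered 2 mm.
- tray: white open tray 190 (its x) x 72 (its y) x 18 mm, floor 4 mm thick, three compartments in a row along its x axis, centres 62 mm apart, each with one thing in it; origin under its centre. Fixed.
- jar_a: green glass jar with black cap, 36 mm in diameter, 55 mm tall, in the tray; stays there. Origin at the centre of its underside.
- jar_b: green glass jar with white cap, 30 mm in diameter, 62 mm tall, in the tray; stays there. Origin at the centre of its underside.
- buffer: amber jar, 44 mm in diameter, 75 mm tall, on the table; stays. Origin at the centre of its underside.
- screw_cap: loose orange screw cap, 38 mm in diameter, 18 mm high, on the table; stays.
- media_bottle: bottle with blue cap, 72 mm in diameter, 130 mm tall, on the table; stays. Origin at the centre of its underside.

How it is judged:
By the outcome, as a careful person would: the job done as asked, in the order asked, and still so for the second after the job is handed in, with the robot touching nothing.
It also fails if it takes over 72 s, if anything falls off the work surface, if the arm or the gripper's body presses on something with over 40 N, if the wrist force passes 120 N, or if a joint passes its speed limit or range.

## Working session

There is one attempt and no reset: what is moved stays moved. The work goes in short steps, Python scripts to look and compute and a shell command to move; the robot and the scene stay as the last step left them, time stands still between calls to the robot, and variables do not carry over. Pictures are saved under pics/ and viewed, about 8 in all and at most 12, crops included, and the job is handed in when it is done.

```bash
mkdir -p pics; cat > h.py <<'E'
import numpy as np, cv2
from bench import monitor, imaging, order, spotter, ctrl
from scipy.spatial.transform import Rotation as R
def rot(q): return R.from_quat([q[1],q[2],q[3],q[0]]).as_matrix()
def cam(n):
    c=imaging.camera(n); f=192/np.tan(np.radians(c["vfov"])/2)
    c["K"]=np.array([[f,0,c["cx"]],[0,f,c["cy"]],[0,0,1]]); c["M"]=rot(c["orientation"]); c["o"]=np.array(c["origin"]); c["D"]=np.array(c["distortion"],float); return c
def w(c,p): return c["o"]+c["M"]@np.array(p)
def px(c,P):
    p=c["M"].T@(np.array(P)-c["o"]); return cv2.projectPoints(p.reshape(1,1,3),np.zeros(3),np.zeros(3),c["K"],c["D"])[0].ravel()
def ray(c,u,z):
    a=cv2.undistortPoints(np.array([[u]],float),c["K"],c["D"]).ravel(); d=c["M"]@np.array([a[0],a[1],1]); return c["o"]+d*(z-c["o"][2])/d[2]
def save(c,n,crop=None,s=1):
    im=c["img"][...,::-1]
    if crop: x0,y0,x1,y1=crop; im=im[y0:y1,x0:x1]
    cv2.imwrite("pics/"+n,cv2.resize(im,None,fx=s,fy=s,interpolation=cv2.INTER_CUBIC))
E
cat > a.py <<'E'
from h import *
np.set_printoptions(precision=4,suppress=True)
cs={n:cam(n) for n in("scene","top")}
for n,c in cs.items():
    save(c,n+"0.png",s=1.5); print(n,c["o"],c["M"][:,2],c["vfov"],c["D"])
    for t in "knob_grip collar well standard_center standard_foot tray jar_a jar_b buffer screw_cap media_bottle".split():
        for r in spotter.tip_of(n,t)[:2]: print(t,w(c,r["at"]),round(r["confidence"],2),px(c,w(c,r["at"])))
o=monitor.get_obs();print(o,ctrl.tcp_to_grasp)
E
python3 a.py
```

```text
scene [ 1.1965 -0.0009  0.5328] [-0.8047  0.1384 -0.5773] 53.393016549113455 [-0.0875  0.      0.      0.      0.    ]
knob_grip [ 0.5216 -0.145   0.1125] 0.63 [121.5884 178.9092]
knob_grip [ 0.4428  0.36   -0.0035] 0.54 [337.7975 180.6712]
collar [ 0.569  -0.1129  0.0762] 0.85 [139.1865 205.49  ]
well [ 0.574  -0.167   0.0471] 0.95 [114.3762 221.3088]
standard_foot [0.49   0.1772 0.0071] 0.73 [271.9984 195.5336]
tray [ 0.5589  0.175  -0.0005] 0.98 [277.8087 216.3579]
tray [ 0.575  -0.1616  0.0436] 0.54 [117.3989 222.684 ]
jar_a [0.6184 0.1733 0.0052] 0.82 [283.827  232.0144]
jar_a [0.5553 0.1776 0.001 ] 0.78 [278.5805 214.6679]
jar_b [0.6184 0.1733 0.0052] 0.82 [283.827  232.0144]
jar_b [0.5553 0.1776 0.001 ] 0.78 [278.5805 214.6679]
buffer [ 0.4417  0.3576 -0.0007] 0.95 [336.9135 179.6354]
screw_cap [0.7329 0.0367 0.0014] 0.67 [225.6994 283.8533]
media_bottle [0.6306 0.3769 0.0008] 0.67 [376.5073 225.7943]
top [0.449  0.1203 1.1732] [ 0.131  -0.0161 -0.9913] 47.50200893582693 [0.0057 0.     0.     0.     0.    ]
knob_grip [ 0.5219 -0.1449  0.1124] 0.6 [358.3653 227.5447]
collar [ 0
[... 583 characters left out ...]
_b [0.5516 0.1797 0.0051] 0.42 [227.6253 217.9001]
buffer [ 0.4436  0.3604 -0.0016] 0.73 [158.9694 257.9678]
screw_cap [0.7325 0.037  0.0006] 0.65 [280.7707 153.0675]
media_bottle [0.6317 0.38   0.0008] 0.75 [154.1913 187.8094]
{'time_s': 1.2, 'q': array([-1.5533,  0.1808,  1.607 ,  0.    ,  1.3538, -0.2063]), 'dq': array([-0.0003, -0.0004,  0.0001,  0.0007,  0.0008, -0.0015]), 'joint_efforts': array([ -0.0011, -44.4851, -35.1684,  -0.0005,   0.0008,   0.    ]), 'eef_pos': array([ 0.1276, -0.5607,  0.2313]), 'eef_rot': array([0.    , 0.9937, 0.1117, 0.    ]), 'wrist_force': array([-0.0339,  0.0721, -0.2572]), 'torque': array([-0.0543,  0.0503, -0.0439]), 'opening': 0.9979933359199813} 0.0187
```

```bash
python3 - <<'E'
import cv2,numpy as np
a=cv2.imread("pics/top0.png");b=cv2.imread("pics/scene0.png")
A=cv2.resize(a[255:390,465:600],(400,400),interpolation=3)
B=cv2.resize(b[225:360,105:240],(400,400),interpolation=3)
cv2.imwrite("pics/c1.png",np.hstack([A,B]))
E
```

```text
(no output)
```

View pics/scene0.png

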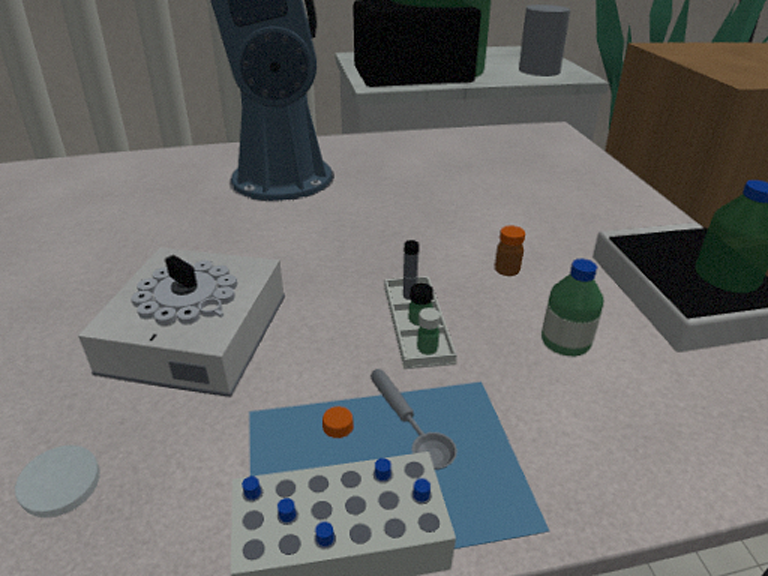

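View pics/c1.png

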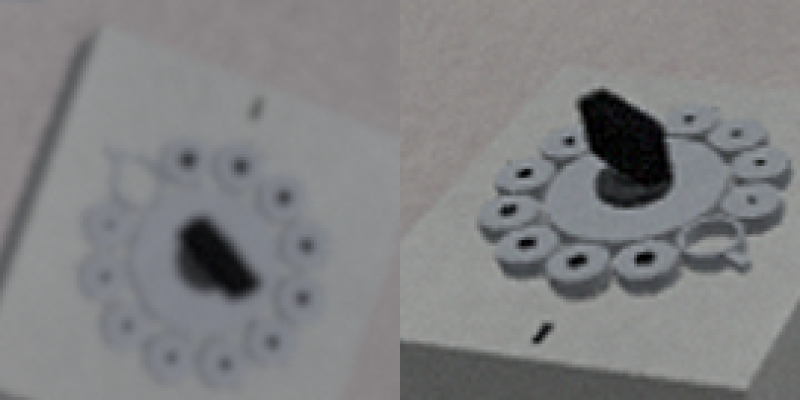

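The open collar is at crop (135,185), two stations counter-clockwise of the dark line at (257,107). So two clicks are needed, and the bar points along the collar direction (about 40° in the world frame). The standard is the tall thing in the tray's compartment nearest the robot, at scene (411,268).

```bash
python3 -m pendant '[[[33,35,0,3,45],[33,35,0,3,45],[33,35,0,3,45],[33,35,0,3,45],[33,35,0,3,45],[33,35,0,3,45],[33,35,0,3,45],[33,35,0,3,45]]]'; python3 -m pendant '[[[33,35,0,2.7,45],[33,35,0,0,45],[33,35,0,0,45],[31,31,0,0,45],[0,0,0,0,45],[0,0,0,0,45]]]'
python3 - <<'E'
from h import *
import math
np.set_printoptions(precision=4,suppress=True)
o=monitor.get_obs();print(o["time_s"],o["eef_pos"],o["eef_rot"],o["wrist_force"],o["torque"],o["opening"])
E
```

```text
time_s: 2.2
eef_pos: [0.3926, -0.2795, 0.2316]
eef_rot: [0.0, 0.949, 0.317, 0.0]
wrist_force: [0.4, 0.1, 0.6]
opening: 0.528
time_s: 2.95
eef_pos: [0.5214, -0.1447, 0.2311]
eef_rot: [-0.0, 0.941, 0.338, -0.0]
wrist_force: [-0.1, -0.7, 0.1]
opening: 0.526
2.95 [ 0.5214 -0.1447  0.2311] [-0.      0.941   0.3384 -0.0003] [-0.0827 -0.6515  0.072 ] [-0.0053 -0.0201 -0.0116] 0.526091196754075
```

```bash
python3 -m pendant '[[[0,0,-40,0,45],[0,0,-40,0,45],[0,0,-30,0,45],[0,0,-15,0,45],[0,0,-12,0,45],[0,0,0,0,45]]]'; python3 -m pendant '[[[0,0,0,0,12],[0,0,0,0,12],[0,0,0,0,12],[0,0,0,0,12],[0,0,0,0,12],[0,0,0,0,12]]]'
cat > s.py <<'E'
from h import *
np.set_printoptions(precision=4,suppress=True)
o=monitor.get_obs();e=o["eef_rot"]
print(o["time_s"],o["eef_pos"],"yaw",np.degrees(2*np.arctan2(e[2],e[1])),o["wrist_force"],o["torque"],o["opening"])
E
python3 s.py
```

```text
time_s: 3.7
eef_pos: [0.5214, -0.145, 0.0942]
eef_rot: [-0.0, 0.941, 0.338, -0.0]
wrist_force: [-0.0, 0.6, -0.3]
opening: 0.527
time_s: 4.45
eef_pos: [0.5237, -0.1465, 0.0959]
eef_rot: [0.002, 0.941, 0.338, 0.002]
wrist_force: [5.9, -7.0, -3.0]
opening: 0.173
4.45 [ 0.5237 -0.1465  0.0959] yaw 39.51261628371741 [ 5.9475 -6.9634 -3.0404] [-0.4806 -0.4206  0.063 ] 0.17283585401536555
```

```bash
python3 -m pendant '[[[1,-1.2,0,0,12],[1,-1,0,0,12],[0,0,0,0,12],[0,0,0,0,12]]]';python3 s.py
```

```text
time_s: 4.95
eef_pos: [0.5239, -0.1467, 0.0957]
eef_rot: [0.0, 0.941, 0.338, 0.0]
wrist_force: [-3.0, 1.5, 8.5]
opening: 0.175
4.95 [ 0.5239 -0.1467  0.0957] yaw 39.54059785144254 [-3.0261  1.4664  8.524 ] [ 0.4224  0.6067 -0.0077] 0.17492114050604
```

```bash
python3 -m pendant '[[[-0.3,0.2,1.3,-3,12],[0,0,0,-3,12],[0,0,0,-4,12],[0,0,0,-5,12],[0,0,0,-5,12],[0,0,0,-5,12],[0,0,0,-5,12],[0,0,0,0,12]]]';python3 s.py; python3 -m pendant '[[[0,0,0,-4,12],[0,0,0,-4,12],[0,0,0,-4,12],[0,0,0,-3,12],[0,0,0,0,12],[0,0,0,0,12],[0,0,0,0,12],[0,0,0,0,12]]]';python3 s.py
```

```text
time_s: 5.95
eef_pos: [0.5243, -0.1478, 0.0959]
eef_rot: [0.001, 0.997, 0.083, 0.001]
wrist_force: [5.5, -5.7, -4.8]
opening: 0.181
5.95 [ 0.5243 -0.1478  0.0959] yaw 9.471618940813126 [ 5.4627 -5.686  -4.774 ] [-0.5974 -0.6659  0.0973] 0.18091086605821577
time_s: 6.95
eef_pos: [0.5244, -0.1485, 0.0959]
eef_rot: [0.002, 0.999, -0.048, 0.001]
wrist_force: [5.3, -8.9, -7.3]
opening: 0.174
6.95 [ 0.5244 -0.1485  0.0959] yaw -5.472913880333843 [ 5.3103 -8.9255 -7.3435] [-0.9463 -0.7206  0.1936] 0.1736629037564814
```

```bash
python3 -m pendant '[[[0.6,-1.2,0,0,12],[0.6,-1.2,0,0,12],[0,0,0,0,12],[0,0,0,0,12]]]';python3 s.py; python3 - <<'E'
from h import *
a=cam("top");b=cam("scene")
A=cv2.resize(a["img"][165:265,305:405],(400,400),interpolation=3)
B=cv2.resize(b["img"][150:240,70:160],(400,400),interpolation=3)
cv2.imwrite("pics/c2.png",np.hstack([A,B])[...,::-1])
for n,c in(("top",a),("scene",b)):
    for r in spotter.tip_of(n,"collar"): print(n,w(c,r["at"]),r["confidence"])
E
```

```text
time_s: 7.45
eef_pos: [0.5245, -0.1487, 0.0958]
eef_rot: [-0.0, 0.999, -0.048, -0.0]
wrist_force: [-1.1, -0.3, 1.9]
opening: 0.179
7.45 [ 0.5245 -0.1487  0.0958] yaw -5.461362783475683 [-1.0682 -0.2925  1.9381] [ 0.4118 -0.0094  0.0944] 0.178548266808755
top [ 0.57477428 -0.1185306   0.08519234] 0.96
scene [ 0.57418656 -0.12663158  0.07647439] 0.67
```

View pics/c2.png

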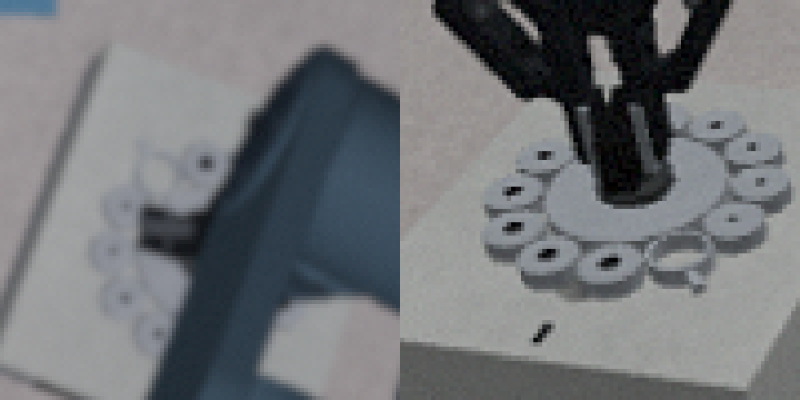

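```bash
python3 -m pendant '[[[0,0,0,0,12],[0,0,0,0,12],[0,0,0,0,12],[0,0,0,0,12]]]';python3 s.py; cat > t.py <<'E'
import sys
from h import *
a=cam("top");b=cam("scene")
A=cv2.resize(a["img"][165:265,305:405],(400,400),interpolation=3)
B=cv2.resize(b["img"][150:240,70:160],(400,400),interpolation=3)
cv2.imwrite("pics/"+sys.argv[1],np.hstack([A,B])[...,::-1])
for n,c in(("top",a),("scene",b)):
    for r in spotter.tip_of(n,"collar"): 
        p=w(c,r["at"]);print(n,p,r["confidence"],np.degrees(np.arctan2(p[1]+.148,p[0]-.524)))
E
python3 t.py c3.png
```

```text
time_s: 8.15
eef_pos: [0.5245, -0.1488, 0.0958]
eef_rot: [-0.0, 0.999, -0.048, -0.0]
wrist_force: [-2.3, 2.4, 6.0]
opening: 0.175
8.15 [ 0.5245 -0.1488  0.0958] yaw -5.478417049766249 [-2.2779  2.352   5.9505] [0.7945 0.1781 0.0549] 0.1749315595334836
top [ 0.58145716 -0.13818905  0.0843772 ] 0.9 9.689944137386947
top [0.49714253 0.18143932 0.05099264] 0.74 94.66071942043459
scene [ 0.57826048 -0.13910849  0.07941034] 0.87 9.306182184981632
```

```bash
python3 -m pendant '[[[-0.5,-0.5,0.5,-4,12],[-0.5,-0.5,0,-4,12],[0,0,0,-4,12],[0,0,0,-4,12],[0,0,0,-4,12],[0,0,0,-4,12],[0,0,0,0,12],[0,0,0,0,12]]]';python3 s.py
```

```text
time_s: 9.35
eef_pos: [0.524, -0.1499, 0.0959]
eef_rot: [-0.0, 0.967, -0.254, 0.001]
wrist_force: [3.8, 1.9, -3.0]
opening: 0.175
9.35 [ 0.524  -0.1499  0.0959] yaw -29.404019148580335 [ 3.8301  1.947  -3.0087] [ 0.6037 -0.9428  0.1141] 0.17499055153487134
```

```bash
python3 -m pendant '[[[0,0,0,-3,12],[0,0,0,-3,12],[0,0,0,0,12],[0,0,0,0,12],[0,0,0,0,12],[0,0,0,0,12],[0,0,0,0,12]]]';python3 s.py;python3 t.py c4.png
```

```text
time_s: 10.22
eef_pos: [0.5239, -0.1501, 0.0959]
eef_rot: [-0.0, 0.953, -0.304, 0.0]
wrist_force: [5.4, 0.6, -4.3]
opening: 0.175
10.225 [ 0.5239 -0.1501  0.0959] yaw -35.36631358096735 [ 5.4287  0.5728 -4.3336] [ 0.3557 -1.0571  0.116 ] 0.1748540835651677
top [ 0.58131584 -0.13616092  0.08604056] 0.68 11.67079492218648
scene [ 0.5790121  -0.14228738  0.07898638] 0.62 5.92851458160756
```

```bash
python3 -m pendant '[[[0,0,0,-2,12],[0,0,0,-2,12],[0,0,0,0,12],[0,0,0,0,12],[0,0,0,0,12],[0,0,0,0,12],[0,0,0,0,12]]]';python3 s.py;python3 t.py c4.png
```

```text
time_s: 11.3
eef_pos: [0.5238, -0.1503, 0.0959]
eef_rot: [0.0, 0.941, -0.337, 0.0]
wrist_force: [4.3, 0.3, -5.3]
opening: 0.179
11.3 [ 0.5238 -0.1503  0.0959] yaw -39.43617483378276 [ 4.2764  0.2557 -5.32  ] [ 0.3428 -1.0314  0.0088] 0.17865029685583061
top [ 0.57600134 -0.1670792   0.08231014] 0.69 -20.148002624773746
scene [ 0.57726849 -0.16506712  0.04512426] 0.26 -17.765359924540814
```

```bash
python3 -m pendant '[[[0.5,0,0,3,12],[0.5,0,0,3,12],[0,0,0,3,12],[0,0,0,3,12],[0,0,0,3,12],[0,0,0,2,12],[0,0,0,0,12],[0,0,0,0,12]]]';python3 s.py;python3 t.py c4.png
```

```text
time_s: 12.5
eef_pos: [0.5242, -0.1496, 0.0958]
eef_rot: [-0.0, 0.981, -0.195, -0.0]
wrist_force: [1.6, 4.0, -2.5]
opening: 0.175
12.5 [ 0.5242 -0.1496  0.0958] yaw -22.50700936397599 [ 1.5763  3.9891 -2.4923] [ 0.8702 -0.5678  0.0004] 0.17532655654877333
top [ 0.57672337 -0.16473792  0.08428423] 0.83 -17.612913397551083
scene [ 0.57621272 -0.16911992  0.07576329] 0.84 -22.023214382653272
scene [0.55244985 0.17910089 0.00546212] 0.27 85.02916455857765
```

```bash
python3 -m pendant '[[[0,0,0,0,45],[0,0,0,0,45],[0,0,0,0,45],[0,0,5,0,45],[0,0,25,0,45],[0,0,40,0,45],[0,0,40,0,45],[0,0,25,0,45]]]'; python3 -m pendant '[[[-3,40,0,3,60],[-4,50,0,3,60],[-4,50,0,3,60],[-4,50,0,3,60],[-4,50,0,3,60],[-4,45,0,3,60],[-3,0,0,2.5,60],[-3,0,0,2,60]]]';python3 s.py;  python3 - <<'E'
from h import *
np.set_printoptions(precision=4,suppress=True)
for n in("top","scene"):
    c=cam(n)
    save(c,n+"5.png",(305,165,405,265) if n=="top" else (70,150,160,240),4)
    for t in "collar well knob_grip standard_center standard_foot tray".split():
        for r in spotter.tip_of(n,t)[:2]: print(n,t,w(c,r["at"]),round(r["confidence"],2))
a=cv2.imread("pics/top5.png");b=cv2.resize(cv2.imread("pics/scene5.png"),(400,400));cv2.imwrite("pics/c5.png",np.hstack([a,b]))
E
```

```text
time_s: 13.7
eef_pos: [0.5252, -0.1505, 0.234]
eef_rot: [0.001, 0.981, -0.195, 0.002]
wrist_force: [0.8, 0.3, -0.5]
opening: 0.527
time_s: 14.7
eef_pos: [0.4954, 0.1354, 0.2315]
eef_rot: [0.0, 1.0, 0.002, 0.0]
wrist_force: [-1.2, -0.1, -1.7]
opening: 0.708
14.7 [0.4954 0.1354 0.2315] yaw 0.1720581744221875 [-1.2362 -0.1462 -1.7153] [ 0.0062  0.0928 -0.0293] 0.7078051598911409
top collar [ 0.5769 -0.164   0.0824] 0.83
top well [ 0.581  -0.164   0.0504] 0.6
top knob_grip [ 0.5237 -0.1444  0.1113] 0.48
scene collar [ 0.5771 -0.1699  0.0805] 0.72
scene well [ 0.5725 -0.1676  0.049 ] 0.9
scene well [ 0.5191 -0.1453  0.1137] 0.57
scene knob_grip [ 0.5227 -0.143   0.114 ] 0.74
scene standard_center [0.4887 0.1776 0.0523] 0.9
scene standard_foot [0.4928 0.1785 0.0075] 0.83
scene tray [ 0.5582  0.1777 -0.0014] 0.64
```

View pics/c5.png

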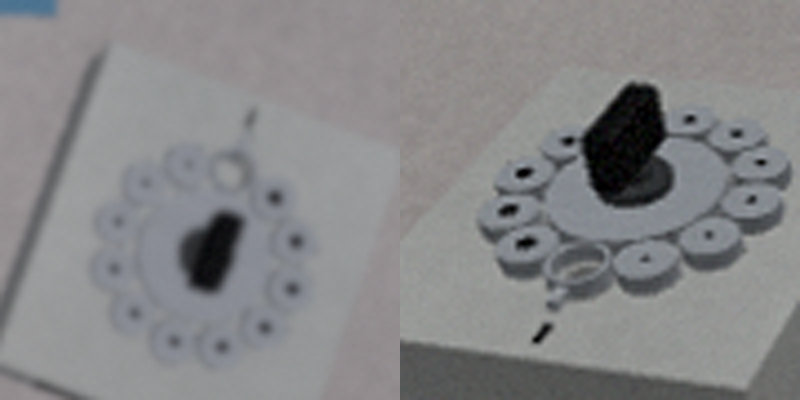

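The collar now stands over the well, with its tab pointing at the dark line: top crop (233,171), scene crop (580,262). The knob is in line with it.

```bash
python3 - <<'E'
from h import *
np.set_printoptions(precision=4,suppress=True)
t=cam("top");s=cam("scene")
print("collar",ray(t,(363.25,207.75),.082),ray(s,(110.5,208.95),.082))
# standard silhouette: scene top-cap 
a=cv2.imread("pics/top0.png");
A=cv2.resize(a[300:405,285:390],(400,400),interpolation=3)
B=cv2.resize(s["img"][150:225,240:315],(400,400),interpolation=3)[...,::-1]
cv2.imwrite("pics/c6.png",np.hstack([A,B]))
E
```

```text
collar [ 0.5742 -0.166   0.082 ] [ 0.5785 -0.1669  0.082 ]
```

View pics/c6.png

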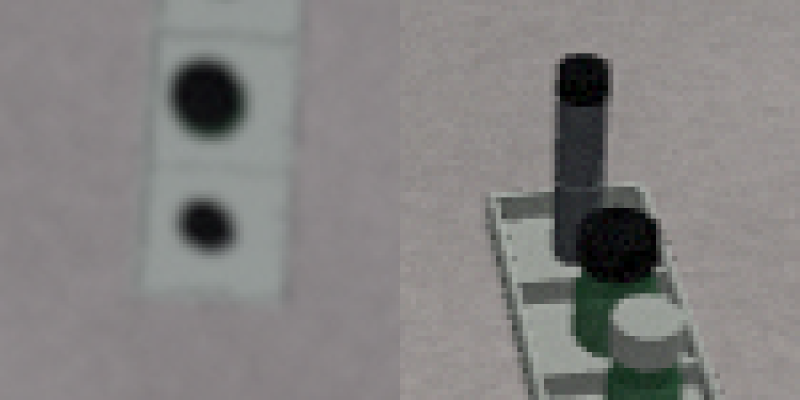

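```bash
python3 - <<'E'
from h import *
np.set_printoptions(precision=4,suppress=True)
t=cam("top");s=cam("scene")
print(ray(t,(225,237.6),.099),ray(s,(274.3,162.4),.099))
E
```

```text
[0.4949 0.1805 0.099 ] [0.4927 0.1789 0.099 ]
```

```bash
python3 -m pendant '[[[-1.5,22,0,0,50],[0,22.3,0,0,50],[0,0,-40,0,50],[0,0,-40,0,50],[0,0,-40,0,50],[0,0,-30,0,50],[0,0,-20,0,50],[0,0,0,0,50]]]'; python3 -m pendant '[[[0,0,0,0,15],[0,0,0,0,15],[0,0,0,0,15],[0,0,0,0,15],[0,0,0,0,15]]]';python3 s.py
```

```text
time_s: 16.6
eef_pos: [0.4926, 0.1791, 0.0595]
eef_rot: [0.0, 1.0, 0.0, -0.002]
wrist_force: [0.3, 0.7, 0.0]
opening: 0.587
time_s: 17.23
eef_pos: [0.4951, 0.1794, 0.0624]
eef_rot: [-0.0, 1.0, 0.0, 0.001]
wrist_force: [-0.8, 0.4, 7.6]
opening: 0.229
17.225 [0.4951 0.1794 0.0624] yaw 0.02488397817443495 [-0.7587  0.4451  7.626 ] [ 0.0271  0.1635 -0.0168] 0.2294973294249984
```

```bash
python3 -m pendant '[[[0,0,5,0,15],[0,0,25,0,15],[0,0,40,0,15],[0,0,40,0,15],[0,0,40,0,15],[0,0,0,0,15]]]'; python3 -m pendant '[[[10,-45,0,0,15],[11,-48,0,0,15],[11,-48,0,0,15],[11,-48,0,0,15],[11,-48,0,0,15],[11,-48,0,0,15],[10,-40,0,0,15],[7,-21,0,0,15]]]';  python3 -m pendant '[[[0,0,-30,0,15],[0,0,-22,0,15],[0,0,0,0,15],[0,0,0,0,15],[0,0,0,0,15]]]';python3 s.py; python3 - <<'E'
from h import *
np.set_printoptions(precision=4,suppress=True)
I=[]
for n,k in(("top",(325,170,405,250)),("scene",(75,150,150,225))):
    c=cam(n);x0,y0,x1,y1=k
    I.append(cv2.resize(c["img"][y0:y1,x0:x1],(400,400),interpolation=3))
    for t in "collar standard_center standard_foot".split():
        for r in spotter.tip_of(n,t)[:2]: print(n,t,w(c,r["at"]),round(r["confidence"],2))
cv2.imwrite("pics/c7.png",np.hstack(I)[...,::-1])
E
```

```text
time_s: 17.98
eef_pos: [0.4961, 0.1795, 0.2149]
eef_rot: [-0.0, 1.0, 0.0, 0.004]
wrist_force: [0.6, 0.3, -1.6]
opening: 0.236
time_s: 18.98
eef_pos: [0.5754, -0.1685, 0.2095]
eef_rot: [-0.001, 1.0, -0.001, -0.001]
wrist_force: [-0.4, 0.3, -0.8]
opening: 0.232
time_s: 19.6
eef_pos: [0.5768, -0.1668, 0.1604]
eef_rot: [0.0, 1.0, 0.0, 0.001]
wrist_force: [0.3, -0.6, -0.8]
opening: 0.229
19.6 [ 0.5768 -0.1668  0.1604] yaw 0.04900383618477276 [ 0.2911 -0.6457 -0.7527] [-0.0113  0.0058  0.0129] 0.22912247062246613
top collar [ 0.5756 -0.1691  0.0853] 0.81
top standard_center [ 0.5804 -0.1634  0.1481] 0.55
top standard_foot [ 0.5744 -0.1634  0.0992] 0.58
scene collar [0.6169 0.1752 0.0046] 0.69
scene collar [ 0.5746 -0.1695  0.0792] 0.66
scene standard_center [ 0.5724 -0.1713  0.1517] 0.61
scene standard_foot [ 0.5708 -0.1656  0.1045] 0.98
scene standard_foot [0.6168 0.176  0.0042] 0.55
```

View pics/c7.png

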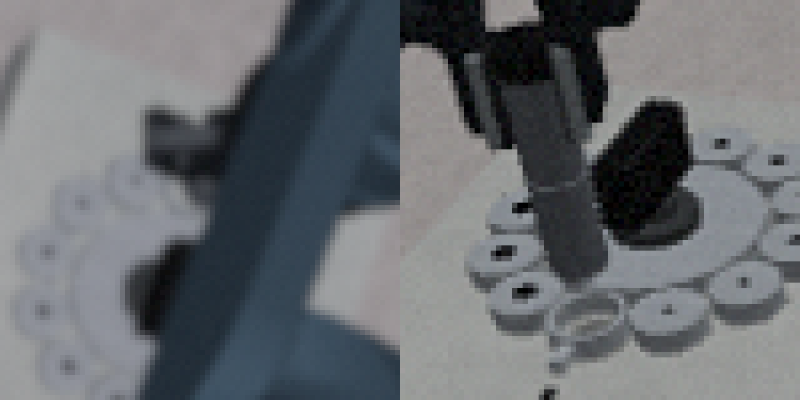

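```bash
python3 - <<'E'
from h import *
np.set_printoptions(precision=4,suppress=True)
s=cam("scene")
P=lambda u,v:(75+(u-400)*75/400,150+v*75/400)
r=ray(s,P(585,312),.082);f=ray(s,P(583,280),.102);print("rim",r,"foot",f,r-f)
for z in(.102,.15,.19):
    p=px(s,[f[0],f[1],z]);print(z,(p[0]-75)*400/75+400,(p[1]-150)*400/75)
# ellipse outlines predicted
for c,z,R_ in((r,.082,.0125),(r,.082,.015),(f,.102,.011)):
    q=np.array([px(s,[c[0]+R_*np.cos(a),c[1]+R_*np.sin(a),z]) for a in np.linspace(0,6.28,40)]);q=(q-[75,150])*400/75+[400,0];print(q.min(0),q.max(0))
E
```

```text
rim [ 0.5767 -0.1686  0.082 ] foot [ 0.5848 -0.1642  0.102 ] [-0.0081 -0.0045 -0.02  ]
0.102 583.000000070501 279.99999999438995
0.15 553.4627635068829 168.23748150363798
0.19 527.4244464363755 68.27779649642056
[550.1398 291.3667] [619.6445 333.2419]
[543.1505 287.3049] [626.5637 337.5597]
[551.5758 261.7574] [614.2361 298.7303]
```

The standard hangs over the collar: foot at about (583,282), rim centre at (585,312) in the scene half. It hides the rim's far edge, so I'll lower to just above the rim and look again.

```bash
python3 -m pendant '[[[0,0,-8,0,15],[0,0,-6,0,15],[0,0,0,0,15],[0,0,0,0,15],[0,0,0,0,15]]]';python3 s.py; python3 - <<'E'
from h import *
np.set_printoptions(precision=4,suppress=True)
c=cam("scene")
for t in "collar standard_center standard_foot".split():
        for r in spotter.tip_of("scene",t)[:2]: print(t,w(c,r["at"]),round(r["confidence"],2),px(c,w(c,r["at"])))
save(c,"c8.png",(85,165,145,225),10)
for f,z,R_ in(((.5768,-.1668),.088,.011),((.5768,-.1668),.082,.0125),((.5768,-.1668),.082,.015)):
    q=np.array([px(c,[f[0]+R_*np.cos(a),f[1]+R_*np.sin(a),z]) for a in np.linspace(0,6.28,40)]);q=(q-[85,165])*10;print(z,R_,q.min(0),q.max(0))
E
```

```text
time_s: 20.68
eef_pos: [0.5762, -0.1669, 0.1453]
eef_rot: [0.0, 1.0, 0.0, 0.0]
wrist_force: [-0.1, 0.6, -0.9]
opening: 0.232
20.675 [ 0.5762 -0.1669  0.1453] yaw 0.023364490435676892 [-0.0797  0.5585 -0.8918] [-0.0311  0.0408 -0.0152] 0.23203734867584624
collar [ 0.5752 -0.1694  0.0789] 0.73 [109.7119 209.3208]
standard_center [ 0.5686 -0.1719  0.1326] 0.94 [102.7849 184.9432]
standard_foot [ 0.5716 -0.167   0.091 ] 0.94 [109.8489 203.1525]
standard_foot [0.4432 0.3578 0.0009] 0.53 [337.2611 179.4128]
0.088 0.011 [192.0424 375.783 ] [307.2434 444.5929]
0.082 0.0125 [191.0103 395.5104] [321.2977 473.9968]
0.082 0.015 [177.9092 387.8975] [334.2685 482.0895]
```

View pics/c8.png

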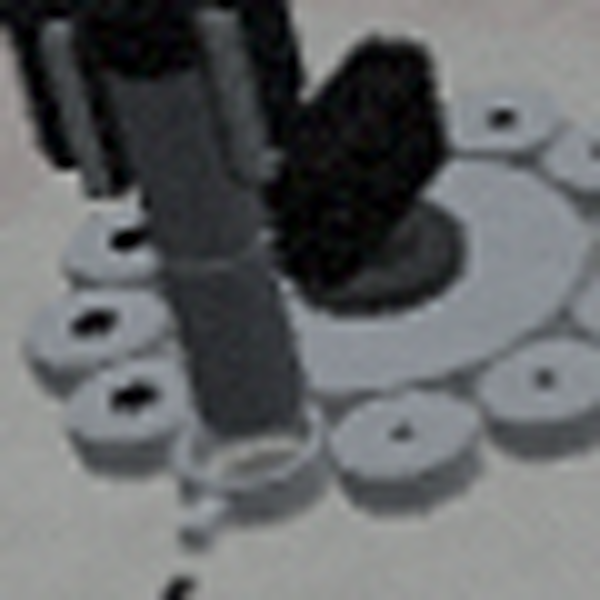

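Near look: rim spans u 180–325 with its front edge at v≈488, and the foot spans u 203–303 with its bottom at v≈440. The rim is about 1–3 mm further in +x and −y than the foot, so I'll shift and feel downwards.

```bash
python3 -m pendant '[[[1.8,-1.8,0,0,15],[0,0,-2,0,15],[0,0,-2,0,15],[0,0,-2,0,15],[0,0,0,0,15],[0,0,0,0,15]]]';python3 s.py; python3 -m pendant '[[[0,0,-1.5,0,15],[0,0,-1.5,0,15],[0,0,0,0,15],[0,0,0,0,15]]]';python3 s.py
```

```text
time_s: 21.62
eef_pos: [0.5778, -0.1685, 0.1391]
eef_rot: [-0.0, 1.0, 0.0, -0.0]
wrist_force: [0.6, 0.1, 0.0]
opening: 0.226
21.625 [ 0.5778 -0.1685  0.1391] yaw 0.023816306824731934 [0.553  0.1077 0.0375] [-0.0568  0.0069  0.0406] 0.22608005369174014
time_s: 22.12
eef_pos: [0.5778, -0.1686, 0.1361]
eef_rot: [-0.0, 1.0, 0.0, -0.0]
wrist_force: [-0.1, -0.3, -0.8]
opening: 0.231
22.125 [ 0.5778 -0.1686  0.1361] yaw 0.022156863394641374 [-0.1041 -0.3181 -0.8274] [ 0.0108 -0.0185 -0.0258] 0.23082969529941866
```

```bash
python3 -m pendant '[[[0,0,-1.5,0,15],[0,0,-1.5,0,15],[0,0,-1,0,15],[0,0,0,0,15],[0,0,0,0,15]]]';python3 s.py; python3 -m pendant '[[[0,0,-1.5,0,15],[0,0,-1.5,0,15],[0,0,-1,0,15],[0,0,0,0,15],[0,0,0,0,15]]]';python3 s.py
```

```text
time_s: 22.75
eef_pos: [0.5778, -0.1686, 0.1321]
eef_rot: [0.0, 1.0, 0.0, 0.0]
wrist_force: [-0.6, -0.3, -0.5]
opening: 0.235
22.75 [ 0.5778 -0.1686  0.1321] yaw 0.022165260177693723 [-0.5835 -0.2591 -0.5082] [ 0.0341 -0.0198 -0.0528] 0.23520359426506615
time_s: 23.38
eef_pos: [0.5778, -0.1686, 0.1281]
eef_rot: [-0.0, 1.0, 0.0, 0.0]
wrist_force: [-0.3, -0.3, -0.5]
opening: 0.234
23.375 [ 0.5778 -0.1686  0.1281] yaw 0.02287051036831859 [-0.2688 -0.2611 -0.5138] [ 0.0607 -0.0164 -0.0162] 0.23362947905419432
```

```bash
python3 -m pendant '[[[0,0,-1.5,0,15],[0,0,-1.5,0,15],[0,0,-1,0,15],[0,0,0,0,15],[0,0,0,0,15]]]';python3 s.py; python3 -m pendant '[[[0,0,-1.5,0,15],[0,0,-1.5,0,15],[0,0,-1,0,15],[0,0,0,0,15],[0,0,0,0,15]]]';python3 s.py
```

```text
time_s: 24.0
eef_pos: [0.5778, -0.1686, 0.1241]
eef_rot: [0.0, 1.0, 0.0, 0.0]
wrist_force: [-0.4, -0.3, -1.2]
opening: 0.237
24.0 [ 0.5778 -0.1686  0.1241] yaw 0.02592562491615012 [-0.397  -0.2543 -1.2395] [ 0.0357  0.0223 -0.0128] 0.23702051379778669
time_s: 24.62
eef_pos: [0.5778, -0.1686, 0.1201]
eef_rot: [-0.0, 1.0, 0.0, 0.0]
wrist_force: [0.3, -0.5, -0.5]
opening: 0.234
24.625 [ 0.5778 -0.1686  0.1201] yaw 0.020322624539416766 [ 0.2867 -0.4516 -0.5441] [-0.0269 -0.1229 -0.056 ] 0.23440640978872904
```

```bash
python3 -m pendant '[[[0,0,-1,0,15],[0,0,-1,0,15],[0,0,-1,0,15],[0,0,0,0,15],[0,0,0,0,15]]]';python3 s.py; python3 -m pendant '[[[0,0,-1,0,15],[0,0,-1,0,15],[0,0,0,0,15],[0,0,0,0,15]]]';python3 s.py;python3 -m pendant '[[[0,0,-1,0,15],[0,0,-1,0,15],[0,0,0,0,15],[0,0,0,0,15]]]';python3 s.py
```

```text
time_s: 25.25
eef_pos: [0.5777, -0.1685, 0.1172]
eef_rot: [-0.0, 1.0, 0.0, -0.0]
wrist_force: [-2.2, 1.2, 2.0]
opening: 0.237
25.25 [ 0.5777 -0.1685  0.1172] yaw 0.02486238217857627 [-2.2324  1.196   1.9589] [0.1156 0.3283 0.0068] 0.23727234470927447
time_s: 25.75
eef_pos: [0.5777, -0.1685, 0.1148]
eef_rot: [-0.0, 1.0, 0.0, -0.0]
wrist_force: [-2.2, -0.4, 1.8]
opening: 0.234
25.75 [ 0.5777 -0.1685  0.1148] yaw 0.02116491647746533 [-2.1824 -0.3748  1.7587] [0.1241 0.3371 0.0266] 0.2344103165123071
time_s: 26.25
eef_pos: [0.5777, -0.1684, 0.1128]
eef_rot: [-0.0, 1.0, 0.0, -0.0]
wrist_force: [-1.0, 1.3, -1.6]
opening: 0.231
26.25 [ 0.5777 -0.1684  0.1128] yaw 0.024583745367452385 [-1.0047  1.2607 -1.5506] [ 0.1735  0.2977 -0.0188] 0.2305767888338163
```

```bash
python3 -m pendant '[[[0,0,-1,0,15],[0,0,-1,0,15],[0,0,-1,0,15],[0,0,0,0,15],[0,0,0,0,15]]]';python3 s.py; python3 -m pendant '[[[0,0,-1,0,15],[0,0,-1,0,15],[0,0,0,0,15],[0,0,0,0,15]]]';python3 s.py
```

```text
time_s: 26.88
eef_pos: [0.5777, -0.1685, 0.1098]
eef_rot: [-0.0, 1.0, 0.0, -0.0]
wrist_force: [-1.2, 1.3, -1.4]
opening: 0.232
26.875 [ 0.5777 -0.1685  0.1098] yaw 0.02342520043454875 [-1.2101  1.25   -1.4248] [ 0.208   0.415  -0.0319] 0.2319865380772175
time_s: 27.38
eef_pos: [0.5777, -0.1685, 0.1079]
eef_rot: [-0.0, 1.0, 0.0, -0.0]
wrist_force: [-1.1, 1.2, 0.6]
opening: 0.233
27.375 [ 0.5777 -0.1685  0.1079] yaw 0.022183796727059352 [-1.0693  1.2488  0.5711] [ 0.2473  0.4294 -0.0466] 0.23347487347566068
```

```bash
python3 -m pendant '[[[0,0,-1,0,15],[0,0,-1,0,15],[0,0,0,0,15],[0,0,0,0,15]]]';python3 s.py
```

```text
time_s: 27.88
eef_pos: [0.5779, -0.1686, 0.1065]
eef_rot: [0.0, 1.0, 0.0, 0.0]
wrist_force: [-4.2, 1.9, 4.9]
opening: 0.234
27.875 [ 0.5779 -0.1686  0.1065] yaw 0.022804419242505536 [-4.1535  1.9069  4.8944] [ 0.4006  0.8904 -0.0729] 0.23435039283336387
```

```bash
python3 -m pendant '[[[0,0,-1,0,15],[0,0,-0.7,0,15],[0,0,0,0,15],[0,0,0,0,15]]]';python3 s.py
```

```text
time_s: 28.38
eef_pos: [0.5783, -0.1687, 0.1064]
eef_rot: [0.0, 1.0, 0.0, 0.0]
wrist_force: [-6.8, 3.2, 14.2]
opening: 0.23
28.375 [ 0.5783 -0.1687  0.1064] yaw 0.03614553319289173 [-6.8278  3.2368 14.2072] [0.826  1.6618 0.0675] 0.23009964002867683
```

```bash
python3 -m pendant '[[[0,0,1.5,0,15],[0,0,0,0,15],[0,0,0,0,50],[0,0,0,0,50],[0,0,0,0,50],[0,0,0,0,50]]]';python3 s.py;  python3 -m pendant '[[[0,0,15,0,50],[0,0,40,0,50],[0,0,50,0,50],[0,0,30,0,50],[-20,50,0,0,50],[-20,55,0,0,50],[-20,55,0,0,50],[0,0,0,0,50]]]'; python3 - <<'E'
from h import *
np.set_printoptions(precision=4,suppress=True)
I=[]
for n,k in(("top",(305,165,405,265)),("scene",(70,150,160,240))):
    c=cam(n);x0,y0,x1,y1=k
    I.append(cv2.resize(c["img"][y0:y1,x0:x1],(400,400),interpolation=3))
    for t in "collar standard_center standard_foot".split():
        for r in spotter.tip_of(n,t)[:2]: print(n,t,w(c,r["at"]),round(r["confidence"],2))
    save(c,n+"9.png")
    print([ (z,(px(c,[.5775,-.1682,z])-[x0,y0])*400/(x1-x0)) for z in(.143,.082)])
cv2.imwrite("pics/c9.png",np.hstack(I)[...,::-1])
E
```

```text
time_s: 29.12
eef_pos: [0.5779, -0.1686, 0.1058]
eef_rot: [0.0, 1.0, 0.0, 0.0]
wrist_force: [0.1, 0.0, 0.8]
opening: 0.583
29.125 [ 0.5779 -0.1686  0.1058] yaw 0.022958357963906734 [0.0758 0.0068 0.7931] [ 0.0186 -0.0031 -0.0147] 0.582714812711639
time_s: 30.12
eef_pos: [0.5168, -0.0053, 0.2422]
eef_rot: [-0.0, 1.0, 0.003, 0.001]
wrist_force: [0.3, -0.8, 0.1]
opening: 0.585
[(0.143, array([262.9656, 154.1715])), (0.082, array([236.3347, 165.8266]))]
scene collar [ 0.5745 -0.1694  0.0741] 0.83
scene collar [0.4423 0.3601 0.0028] 0.41
scene standard_center [ 0.5731 -0.1715  0.0977] 0.7
scene standard_foot [ 0.5749 -0.1703  0.05  ] 0.8
[(0.143, array([146.3746, 145.5406])), (0.082, array([177.1881, 260.9392]))]
```

View pics/c9.png

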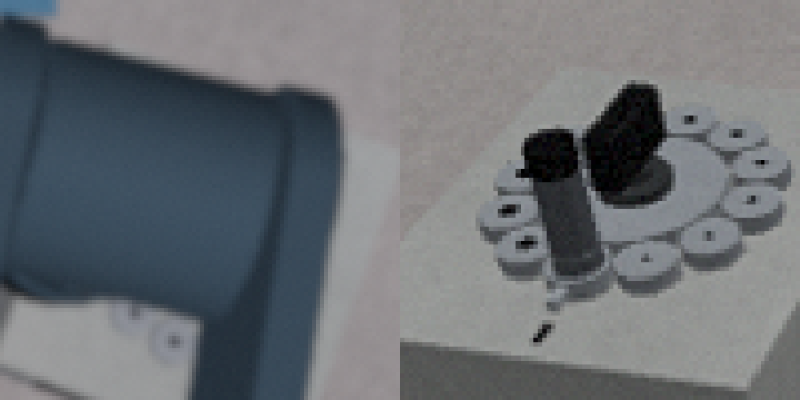

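View pics/scene9.png

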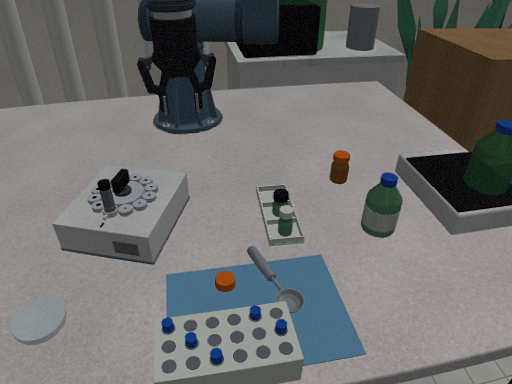

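The standard stands in the collar with its top at (550,143), against (546,146) predicted for fully home. The tray, jars, cap and bottle are where they were.

```bash
python3 -c "
from bench import order; print(order.hand_in())"
```

```text
the job is handed in; nothing more can be done
None
```

The photometer is set up and the job is handed in, at about 30 s of the 72 s allowed. The hand-in returned no verdict.

- **Turret:** I turned it two clicks clockwise by the knob, then wound the knob back to zero torque and released it. Afterwards, the pictures showed the open collar over the well, with its tab on the dark line.
- **Standard:** I lowered it through the collar with almost no sideways force. The foot met a hard stop at TCP z 0.1064 m, as predicted for the well floor. The highest push I read was about 14 N down, after which I let go and moved clear.
- **Last checks:** In the final picture, the standard's top is within a pixel or so of where it should be when fully home. The network put the foot at z 0.050 m against 0.048 m expected. Tray, jars, amber jar, cap and bottle look unmoved.

- **Ball not caught:** I never read the ball's 3–15 N peak directly. I read only about 2 N, at the right height, between steps, so home rests on the hard stop and the picture.
- **Cameras disagreed:** They differed by a few mm on the collar's position, which the free entry settled.
- **Top view blocked:** The arm hid the well from the top camera at the end, so only the scene camera confirmed the result.

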